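# Unclip the battery cover of a bench tube mixer

## Robot

A 6-joint arm with a two-finger parallel gripper is mounted at the origin on the work surface. World frame = base frame: x ahead of the robot, y to its left, z up, the work surface at z = 0. Lengths are in m, angles in rad, forces in N, time in s.
With the tool pointing down it reaches from about 0.25 to 0.775 m from the base axis. Payload 4 kg.
Tool frame: the origin (TCP) lies midway between the tips of the shut fingers; the grasp point (between the pads) lies 19 mm behind it; z points along the fingers, y is the direction in which the jaws open and shut (so a half turn about z gives the same grasp; the last joint's range is limited). The gripper opens to 94 mm and grips with 3 to 60 N. Pads are 16 mm wide; open, the fingers measure 119 mm over their backs; the gripper's body (75 mm by 177 mm) begins 78 mm behind the grasp point.
Start: joints at [-1.317, 0.087, 1.371, -0, 1.684, -0.103], TCP at [0.192, -0.515, 0.206] pointing down, gripper open.
Joint ranges: [-3.1, 3.1], [-0.76, 2.03], [0.27, 2.55], [-1.08, 4.22], [0.17, 2.65], [-2.57, 2.57]. Speed limits (rad/s): [2.79, 2.79, 3.14, 3.14, 3.14, 3.14].

## Interface

Orientations are given as [roll, pitch, yaw] about the fixed x, y, z axes, in that order (R = Rz(yaw) Ry(pitch) Rx(roll)).
In Python, from bench import get_obs, snapshot, ticket gives the robot as it stands.
- The arm moves only by the shell command python3 -m creep 'ROWS' [OPENING]. ROWS is JSON, a list that holds one entry, the list of rows, each a list of 4 numbers: the shift along the tool's x, y, z in mm, then the turn about the tool's z in degrees. A call has 1 to 8 rows; each row shifts and turns the commanded pose from where the row before left it, along the tool's axes as they then stand; what a row does not reach is not made up. A row lasts 1/8 s, in which the tool goes at most 62.5 mm and 10.7 degrees, less where a joint would pass 70% of its speed; a pose out of reach is approached as far as the arm can. A call with a gripper value outside its range is refused whole. OPENING is the opening, from 0 (shut) to 1 (fully open), set as the call begins (- or left out, the last holds). The fingers move at their own pace and stop on an object; the grip force is fixed at half the most. Time passes only in rows, so rows that do not move let the fingers close. It gives the time, the measured TCP pose, the force and the opening at its end, in the units of the state.
- get_obs(): the state, without advancing time (a new reading comes with each control period).
- snapshot(name): name is "scene" or "top" or "wrist"; returns a dict with "color" (420x560x3 uint8, red, green, blue), "depth" (420x560 float32, m along the optical axis (not along the pixel's ray), 0 where there is no reading), "fx", "fy", "cx", "cy" (pixels), "extrinsics" (4x4, takes a point from world to camera coordinates). Camera axes: x right, y down, z forward; pixel columns grow to the right and rows downward; lengths in m; the calibration is good to about 2 mm. A picture is of the moment at which its call begins.
- ticket.close_job(): hands the job in, once; it reports no verdict.
The state is a dict: "time": time; "joint_positions": joint angles; "qvel": joint speeds; "joint_torque": joint torques, N m; "tool_pos": TCP position; "ee_rot": TCP orientation; "wrist_force": force on the tool from outside, world axes, zero at the start; "wrist_torque": the same for the moment, N m; "width": finger opening in m.
Only numpy, scipy, OpenCV 4.12 (cv2) and the standard library are available. Lean on these libraries where they do the work, as an engineer would, in place of code of your own. Each camera call takes 0.05 s, during which the arm holds its last target. There are 200 camera calls.

## Task

Take the battery cover off the tube mixer: press its snap tab gently inward, never harder than it needs, until that end of the cover springs up, then slide the cover out from under the hood at its other end and lift it off without wrenching it. Lay the cover, not dropped, flat and right side up inside the steel tray, let go of it, and leave the other things on the bench where they are.

Things in the scene. Friction and masses are not known exactly. Their poses are not given: they have to be found in the camera images.
- mixer: Cream tube mixer fixed to the bench, 147 x 224 mm, flat deck 75 mm above the bench. Origin on the bench below the cover's centre; housing spans x -85..+62, y -112..+112 mm; y points along the cover towards the snap tab, x to its rear, z up. An 84 x 142.5 mm opening centred on the origin holds the cover, top flush with the deck. Only hood, tab and rib stand above the deck.
- tab_stem (a point): Point fixed on the mixer (x 0, y +54 mm, 29 mm above the deck): outward (+y) face of the resting tab's stem. The tab is an upright springy tongue, 20 x 4 mm, to 43 mm above the deck. On its outward face a thumb pad, 24 mm wide, 17..42 mm above the deck, sits on a stiff adjusting screw: its face is 1 to 17 mm outward of this point, unreported, different each time: feel for it.
- tab_barb (a point): Point fixed on the mixer (x 0, y +62.5 mm, 3 mm above the deck): tip of the resting tab's barb, hooked 4.5 mm over the cover's end strip. Push the pad level, towards mixer -y, about 30 mm above the deck: the barb lets go after about 6 to 7 mm at 6 to 8 N; hard stop at about 8 mm, 7 to 8 N; above 12 N it breaks.
- panel_seat (a point): Point fixed on the mixer: where the fitted cover's origin lies, 70 mm above the bench. Below it a damped spring pad: when the barb is off, it raises the cover's tab end about 14 mm in about 0.6 s. Keep the tab pressed about 1 s, finger 17 mm or more above the deck to clear the rising strip. Then let the tab go: its barb springs in under the raised strip.
- hood (a point): Lower inner edge of the fixed hood at the cover's other end (mixer x 0, y -71 mm), 80 mm wide, top 5 mm above the deck. It covers 8 mm of the cover's tongue. To free the cover, hold the rib and slide it 15 to 18 mm towards mixer +y (this also clears the strip from the thumb pad; past 22 mm the slot meets the tab), then lift straight up by more than 60 mm.
- panel: Grey loose battery cover, about 90 g, 80 (x) x 140 (y) x 5 mm; origin at the centre of its underside, axes as the mixer's when fitted. A 40 mm wide, 3 mm thick tongue reaches 9 mm beyond its -y end, under the hood. The tab stands in a slot x +-14, y +28..+58 mm; beyond is the end strip, y +58..+70. Once released its +y end is up by about 0.1 rad.
- panel_rib (a point): Centre of the top of the grip rib on the cover: 12 mm thick (x), 50 mm long (y), 26 mm tall above the plate, at the cover's centre. Pinch it from above with the fingers closing along the cover's x.
- panel_end (a point): Centre of the top of the cover's end strip at the tab (cover x 0, y +64, z +5 mm); fitted it is 75 mm above the bench, sprung up it is about 89 mm.
- tray: Steel tray fixed to the bench, 150 (x) x 220 (y) mm outside, 18 mm high, walls 3 mm; origin at the centre of its underside.
- tray_in (a point): Centre of the tray's inner floor (144 x 214 mm), axes as the tray. The cover lies in it with its long side along the tray's y, either way round.
- bottle: White reagent bottle, 60 mm across, 110 mm tall, bystander; origin at the centre of its underside.
- rack: White rack with five capped tubes, 60 x 150 mm, 80 mm tall, bystander; origin at the centre of its underside.
- timer: White lab timer, 60 x 80 x 22 mm, bystander; origin at the centre of its underside.
Things that resemble listed ones, but are neither listed nor needed, are in the scene too. There is more than one size of the panel; the job needs the smallest.

How it is judged:
By the outcome, as a careful person would: the job done as asked, in the order asked, and still so for the second after the job is handed in, with the robot touching nothing.
It also fails if it takes over 64 s, if anything falls off the work surface, if the arm or the gripper's body presses on something with over 40 N, if the wrist force passes 120 N, or if a joint passes its speed limit or range.

## Working session

There is one attempt and no reset: what is moved stays moved. The work goes in short steps, Python scripts to look and compute and a shell command to move; the robot and the scene stay as the last step left them, time stands still between calls to the robot, and variables do not carry over. Pictures are saved under pics/ and viewed, on a budget of 10 in all, crops included, one or two more only if the job needs it, and the job is handed in when it is done.

```bash
ls; mkdir -p pics; cat > h.py <<'E'
import numpy as np, cv2
from bench import get_obs, snapshot, ticket
def save(n,s): cv2.imwrite(f"pics/{n}.png", s["color"][:,:,::-1])
def cloud(s):
    d=s["depth"]; v,u=np.mgrid[:d.shape[0],:d.shape[1]]
    p=np.stack([(u-s["cx"])/s["fx"]*d,(v-s["cy"])/s["fy"]*d,d],-1)
    E=np.array(s["extrinsics"]); return (p-E[:3,3])@E[:3,:3]
E
python3 - <<'E'
from h import *
import pickle
t=snapshot("top"); s=snapshot("scene")
pickle.dump((t,s),open("a.pkl","wb"))
cv2.imwrite("pics/a.png",cv2.resize(t["color"][:,:,::-1],(800,600))); save("b",s)
print(get_obs()); print(t["fx"],t["extrinsics"])
E
```

```text
pics
{'time': 0.1, 'joint_positions': array([-1.31709113e+00,  8.79010194e-02,  1.37205990e+00,  2.19281808e-05,
        1.68359076e+00, -1.03097504e-01]), 'qvel': array([ 4.28100454e-04, -1.14098248e-03, -4.15416710e-03,  8.77059842e-04,
        4.73263575e-05, -1.68927565e-03]), 'joint_torque': array([ 2.50212797e-03, -3.41252267e+01, -3.03301477e+01,  7.19691650e-02,
        3.04224668e-02, -9.20855132e-05]), 'tool_pos': array([ 0.1919883 , -0.5148961 ,  0.20443225]), 'ee_rot': array([-3.13964627e+00, -2.23290913e-04,  3.56804934e-01]), 'wrist_force': array([0.3290986 , 0.66487516, 0.7553274 ]), 'wrist_torque': array([-0.03611913,  0.01960358, -0.02339876]), 'width': 0.09388279398933197}
431.5611754682281 [[ 0.02124103 -0.99957507 -0.01996227 -0.10084456]
 [-0.99469419 -0.01911858 -0.1010839   0.55344491]
 [ 0.10065929  0.02200348 -0.99467761  1.1143169 ]
 [ 0.          0.          0.          1.        ]]
```

View pics/a.png

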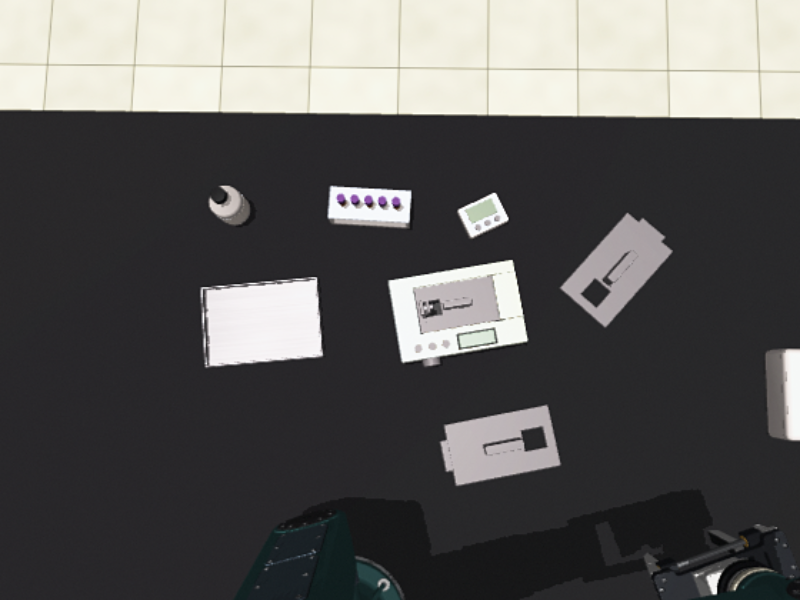

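View pics/b.png

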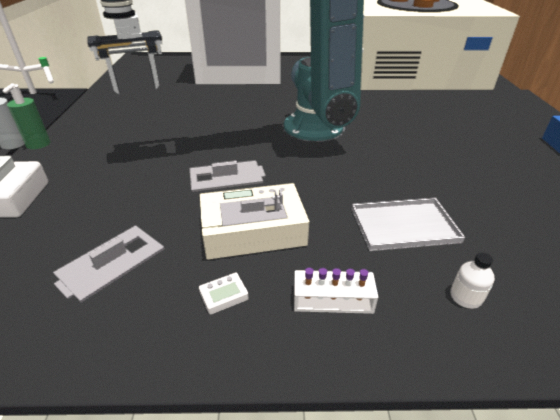

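Top view: the mixer is at about (457,305) with its tab on the left (430,307) and the hood on the right. The tray is at (263,322), and two larger decoy covers are lying loose. Next I'll measure the poses from depth.

```bash
python3 - <<'E'
from h import *
import pickle
t,s=pickle.load(open("a.pkl","rb"))
P=cloud(t); ok=t["depth"]>0
v,u=np.mgrid[:420,:560]
def box(u0,u1,v0,v1): return (u>u0*.7)&(u<u1*.7)&(v>v0*.7)&(v<v1*.7)&ok
def rect(m):
    q=(P[m][:,:2]*1000).astype(np.float32); r=cv2.minAreaRect(q); return r, cv2.boxPoints(r).round(0).tolist(), P[m][:,2].mean(), len(q)
z=P[...,2]
print("mixer",rect(box(370,550,245,380)&(z>.070)&(z<.0785)))
m=box(370,550,245,380)&(z>.095); print("high",len(P[m]),(P[m]*1000).round(0)[:60].tolist())
print("tray",rect(box(180,340,260,390)&(z>.012)&(z<.03)))
print("tray2",rect(box(180,340,260,390)&(t["color"].min(-1)>120)))
print("bench z",np.median(z[box(100,180,400,450)]), "trayfloor",np.median(z[box(230,300,300,340)]))
for n,b in dict(bottle=(195,260,175,235),rack=(320,420,180,235),timer=(450,515,185,245)).items():
    print(n,rect(box(*b)&(z>.012)))
E
```

```text
mixer (((554.406005859375, -188.94781494140625), (147.2532958984375, 223.9181671142578), 10.719504356384277), [[461.0, -93.0], [503.0, -313.0], [648.0, -285.0], [606.0, -65.0]], np.float64(0.07464920939041979), 4242)
high 162 [[574.0, -201.0, 102.0], [574.0, -204.0, 99.0], [574.0, -206.0, 102.0], [574.0, -209.0, 100.0], [571.0, -186.0, 102.0], [571.0, -189.0, 101.0], [571.0, -192.0, 100.0], [571.0, -194.0, 103.0], [572.0, -197.0, 100.0], [571.0, -199.0, 102.0], [572.0, -202.0, 99.0], [572.0, -204.0, 100.0], [572.0, -207.0, 98.0], [571.0, -209.0, 102.0], [565.0, -125.0, 118.0], [566.0, -134.0, 117.0], [568.0, -172.0, 104.0], [568.0, -174.0, 102.0], [569.0, -177.0, 99.0], [568.0, -179.0, 103.0], [569.0, -182.0, 102.0], [569.0, -184.0, 98.0], [569.0, -187.0, 101.0], [569.0, -189.0, 101.0], [569.0, -191.0, 102.0], [569.0, -194.0, 102.0], [569.0, -197.0, 99.0], [569.0, -199.0, 99.0], [569.0, -201.0, 100.0], [570.0, -204.0, 96.0], [569.0, -206.0, 101.0], [569.0, -209.0, 103.0], [563.0, -122.0, 116.0], [563.0, -125.0, 117.0], [563.0, -132.0, 117.0], [563.0, -134.0, 118.0], [566.0, -162.0, 9
[... 979 characters left out ...]
z -0.0012767662541375824 trayfloor 0.002029073884116421
bottle (((745.3775634765625, 234.80520629882812), (53.1109504699707, 58.79902648925781), 59.795650482177734), [[707.0, 227.0], [757.0, 197.0], [784.0, 243.0], [733.0, 273.0]], np.float64(0.07157631250545186), 565)
rack (((752.6206665039062, -25.31340789794922), (150.13504028320312, 62.50706100463867), 87.2679672241211), [[718.0, -99.0], [780.0, -102.0], [787.0, 48.0], [725.0, 51.0]], np.float64(0.05016766568645867), 1301)
timer (((742.3666381835938, -238.2116241455078), (60.60485076904297, 80.26703643798828), 26.473051071166992), [[697.0, -216.0], [733.0, -288.0], [787.0, -261.0], [752.0, -189.0]], np.float64(0.021441203349668002), 661)
```

```bash
cat >> h.py <<'E'
M=np.array([.5657,-.1868]); A=np.radians(10.72)
def loc(p,o=M,a=A):
    d=np.asarray(p)[...,:2]-o; c,s=np.cos(a),np.sin(a)
    return np.stack([d[...,0]*c+d[...,1]*s,-d[...,0]*s+d[...,1]*c],-1)*1000
def st(n=1,o=M,a=A):
    g=get_obs(); f=g["wrist_force"]; fl=loc(np.r_[f[:2]],np.zeros(2),a)/1000
    print("t %.2f"%g["time"],"loc",loc(g["tool_pos"],o,a).round(1),"z %.1f"%(g["tool_pos"][2]*1000),"yaw-90 %.1f"%(np.degrees(g["ee_rot"][2])-90-np.degrees(a)),"tilt",np.degrees(g["ee_rot"][:2]).round(1),"F(mixer)",fl.round(2),"%.2f"%f[2],"w %.1f"%(g["width"]*1000))
E
python3 -m creep '[[[34.2,-18.6,0,0],[34.2,-18.6,0,0],[34.2,-18.6,0,0],[34.2,-18.6,0,0],[34.2,-18.6,0,0],[34.2,-18.6,0,0],[34.2,-18.6,0,0]]]' 0
python3 -m creep '[[[34.2,-18.6,0,0],[34.2,-18.6,0,0],[34.2,-18.6,0,0],[34.2,-18.6,0,0],[34.2,-18.6,0,0],[34.2,-18.6,0,0],[34.2,-18.6,0,0]]]'
python3 -m creep '[[[0,0,0,-10],[0,0,0,-10],[0,0,0,-10],[0,0,0,-10],[0,0,0,-10],[0,0,0,-10],[0,0,0,-10],[0,0,0,-10]]]'
python3 - <<'E'
from h import *
import pickle
st()
t,_=pickle.load(open("a.pkl","rb"));P=cloud(t);q=loc(P)
m=(P[...,2]>.108)&(abs(q[...,0])<30)&(abs(q[...,1]-60)<30); print(q[m].min(0),q[m].max(0),q[m][:,0].mean()); 
s=snapshot("wrist");save("c",s)
E
```

```text
time: 0.98
tool_pos: [0.3714, -0.3085, 0.205]
ee_rot: [-3.141, 0.0, 0.357]
wrist_force: [0.8, 0.4, -0.3]
width: 0.0275
time: 1.85
tool_pos: [0.5502, -0.103, 0.2048]
ee_rot: [-3.141, 0.001, 0.357]
wrist_force: [0.5, -1.2, 0.9]
width: 0.0006
time: 2.85
tool_pos: [0.5495, -0.104, 0.2048]
ee_rot: [-3.14, -0.001, 1.759]
wrist_force: [0.3, 0.1, 0.6]
width: 0.0006
t 2.85 loc [-0.6 84.4] z 204.8 yaw-90 0.1 tilt [-179.9   -0. ] F(mixer) [0.28 0.09] 0.62 w 0.6
[-12.43712099  45.13934981] [11.34660014 66.24887176] -0.8555713084483776
```

View pics/c.png

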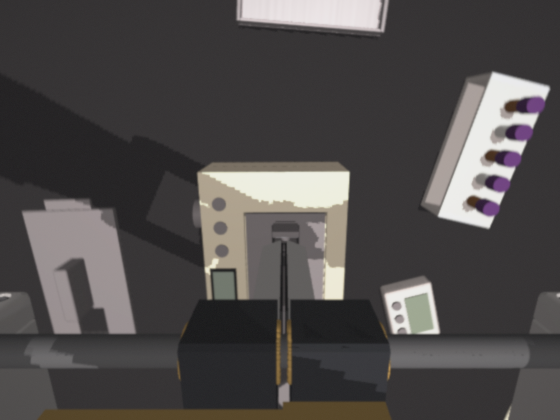

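Wrist view: the shut fingers line up with the tab at (286,232), and the pad face is probably near y≈66 mm. I'll descend outside the pad to about 21 mm above the deck.

```bash
python3 -m creep '[[[0,0.5,27,0],[0,0,27,0],[0,0,27,0],[0,0,27,0],[0,0,0,0],[0,0,0,0]]]'
python3 -c "
from h import *
st()"
python3 -m creep '[[[-2,0,0,0],[-2,0,0,0],[-2,0,0,0],[0,0,0,0]]]'
python3 -c "
from h import *
st()"
```

```text
time: 3.65
tool_pos: [0.5508, -0.1042, 0.0984]
ee_rot: [3.141, 0.001, 1.752]
wrist_force: [-0.1, -0.3, 0.4]
width: 0.0002
t 3.65 loc [ 0.7 84. ] z 98.4 yaw-90 -0.3 tilt [179.9   0. ] F(mixer) [-0.18 -0.29] 0.38 w 0.2
time: 4.15
tool_pos: [0.5515, -0.1102, 0.0977]
ee_rot: [3.141, 0.0, 1.753]
wrist_force: [-0.7, 0.0, 0.2]
width: 0.0002
t 4.15 loc [ 0.3 77.9] z 97.7 yaw-90 -0.3 tilt [180.   0.] F(mixer) [-0.69  0.15] 0.20 w 0.2
```

```bash

python3 -m creep '[[[-1,0,2,0],[0,0,0,0]]]'
python3 -m creep '[[[-1,0,0,0],[0,0,0,0]]]'
python3 -m creep '[[[-1,0,0,0],[0,0,0,0]]]'
python3 -c "
from h import *
st()"
```

```text
time: 4.4
tool_pos: [0.5513, -0.1109, 0.0951]
ee_rot: [-3.141, -0.0, 1.753]
wrist_force: [0.2, 0.2, -0.3]
width: 0.0003
time: 4.65
tool_pos: [0.5515, -0.1114, 0.0952]
ee_rot: [-3.141, -0.001, 1.753]
wrist_force: [-0.3, 1.8, -1.0]
width: 0.0004
time: 4.9
tool_pos: [0.5517, -0.1121, 0.0953]
ee_rot: [-3.141, -0.002, 1.753]
wrist_force: [-0.1, 3.6, 0.1]
width: 0.0006
t 4.90 loc [ 0.1 76. ] z 95.3 yaw-90 -0.3 tilt [-1.8e+02 -1.0e-01] F(mixer) [0.56 3.57] 0.06 w 0.6
```

```bash

for i in 1 2; do python3 -m creep '[[[-0.5,0,0,0],[0,0,0,0]]]' >/dev/null;  python3 -c "
from h import *
st()"; done
```

```text
t 5.15 loc [ 0.1 75.1] z 95.3 yaw-90 -0.3 tilt [-180.   -0.] F(mixer) [-0.04  4.34] -0.12 w 0.7
t 5.40 loc [ 0.1 74.5] z 95.3 yaw-90 -0.3 tilt [-180.   -0.] F(mixer) [0.38 5.06] -0.16 w 0.4
```

```bash

for i in 1 2 3; do python3 -m creep '[[[-0.7,0,0,0],[0,0,0,0]]]' >/dev/null;  python3 -c "
from h import *
st()"; done
```

```text
t 5.65 loc [ 0.1 73.8] z 95.4 yaw-90 -0.3 tilt [-180.   -0.] F(mixer) [-0.23  4.61] -0.34 w 0.5
t 5.90 loc [ 0.1 73.2] z 95.4 yaw-90 -0.3 tilt [-1.8e+02 -1.0e-01] F(mixer) [0.39 5.73] 0.19 w 0.7
t 6.15 loc [ 0.1 72.7] z 95.4 yaw-90 -0.3 tilt [-1.8e+02 -1.0e-01] F(mixer) [-0.22  5.7 ] 0.26 w 0.7
```

```bash

for i in 1 2 3; do python3 -m creep '[[[-0.5,0,0,0],[0,0,0,0]]]' >/dev/null;  python3 -c "
from h import *
st()"; done
```

```text
t 6.40 loc [ 0.1 72.4] z 95.4 yaw-90 -0.3 tilt [-1.8e+02 -1.0e-01] F(mixer) [-0.33  6.09] 0.29 w 0.3
t 6.65 loc [ 0.1 72. ] z 95.4 yaw-90 -0.3 tilt [-1.8e+02 -1.0e-01] F(mixer) [-0.06  6.55] -0.22 w 0.5
t 6.90 loc [ 0.1 71.7] z 95.4 yaw-90 -0.3 tilt [-1.8e+02 -1.0e-01] F(mixer) [-0.53  6.89] 0.52 w 0.6
```

```bash
cat >> h.py <<'E'
def panelz():
    for n in ("scene","top","wrist"):
        s=snapshot(n);P=cloud(s);q=loc(P);z=P[...,2]
        r=[]
        for y0,y1 in ((60,69),(30,50),(-60,-30)):
            m=(abs(q[...,0])>17)&(abs(q[...,0])<38)&(q[...,1]>y0)&(q[...,1]<y1)&(z>.06)&(z<.1); r.append((int(m.sum()),round(float(np.median(z[m])*1000),1) if m.any() else 0))
        print(n,r)
E
python3 -c "
from h import *
panelz(); st()"
```

```text
scene [(27, 73.8), (92, 74.0), (159, 74.6)]
top [(0, 0), (1, 72.8), (185, 75.3)]
wrist [(772, 75.6), (1361, 75.8), (0, 0)]
t 7.05 loc [ 0.1 71.6] z 95.4 yaw-90 -0.3 tilt [-1.8e+02 -1.0e-01] F(mixer) [-0.73  6.04] 0.96 w 0.4
```

Not released yet, and the wrist depth gives a good view of the strip. I'll keep going gently.

```bash

for i in 1 2; do python3 -m creep '[[[-0.5,0,0,0],[0,0,0,0]]]' >/dev/null;  python3 -c "
from h import *
st()"; done;  python3 -c "
from h import *
panelz();st()"
```

```text
t 7.30 loc [ 0.1 71.3] z 95.4 yaw-90 -0.3 tilt [-1.8e+02 -1.0e-01] F(mixer) [0.04 6.31] 0.21 w 0.2
t 7.55 loc [ 0.1 70.9] z 95.3 yaw-90 -0.3 tilt [-1.8e+02 -1.0e-01] F(mixer) [-0.71  6.76] 0.07 w 0.5
scene [(26, 73.8), (94, 74.0), (161, 74.5)]
top [(0, 0), (2, 75.9), (177, 75.3)]
wrist [(773, 75.6), (1387, 75.8), (0, 0)]
t 7.70 loc [ 0.1 70.9] z 95.4 yaw-90 -0.3 tilt [-1.8e+02 -1.0e-01] F(mixer) [-0.98  7.73] 0.15 w 0.6
```

```bash

for i in 1 2; do python3 -m creep '[[[-0.4,0,0,0],[0,0,0,0]]]' >/dev/null;  python3 -c "
from h import *
st()
s=snapshot('wrist');P=cloud(s);q=loc(P);z=P[...,2];m=(abs(q[...,0])>17)&(abs(q[...,0])<38)&(abs(q[...,1]-64)<5);print(np.median(z[m]));st()"; done
```

```text
t 7.95 loc [ 0.1 70.6] z 95.4 yaw-90 -0.3 tilt [-180.    -0.2] F(mixer) [-0.78  6.94] 0.52 w 0.5
0.07565569284575786
t 8.00 loc [ 0.1 70.6] z 95.4 yaw-90 -0.2 tilt [-180.    -0.2] F(mixer) [-0.62  7.38] 0.37 w 0.4
t 8.25 loc [ 0.1 70.3] z 95.4 yaw-90 -0.2 tilt [-180.    -0.2] F(mixer) [0.11 7.54] 0.17 w 0.5
0.0756629968836019
t 8.30 loc [ 0.1 70.3] z 95.3 yaw-90 -0.2 tilt [-180.    -0.2] F(mixer) [-0.71  7.49] 1.24 w 0.6
```

```bash

for i in 1 2; do python3 -m creep '[[[-0.4,0,0,0],[0,0,0,0]]]' >/dev/null;  python3 -c "
from h import *
st()
s=snapshot('wrist');P=cloud(s);q=loc(P);z=P[...,2];m=(abs(q[...,0])>17)&(abs(q[...,0])<38)&(abs(q[...,1]-64)<5);print(np.median(z[m]));st()"; done
```

```text
t 8.55 loc [ 0.1 69.7] z 95.3 yaw-90 -0.3 tilt [-1.8e+02 -1.0e-01] F(mixer) [-0.6   6.84] 0.44 w 0.6
0.08050775544034335
t 8.60 loc [ 0.1 69.7] z 95.3 yaw-90 -0.3 tilt [-1.8e+02 -1.0e-01] F(mixer) [0.11 7.21] 0.18 w 0.4
t 8.85 loc [ 0.1 69.4] z 95.3 yaw-90 -0.2 tilt [-180.    -0.2] F(mixer) [-0.1   6.56] 0.38 w 0.2
0.08900978940682572
t 8.90 loc [ 0.1 69.4] z 95.3 yaw-90 -0.2 tilt [-180.    -0.2] F(mixer) [-0.15  7.25] 0.47 w 0.5
```

Released: the strip is at 89 mm with about 7 N on the tab. I'll hold the tab a bit longer, back off, rise, and go above the rib.

```bash

python3 -m creep '[[[0,0,0,0],[0,0,0,0],[0,0,0,0],[0,0,0,0],[0,0,0,0],[0,0,0,0]]]'
python3 -c "
from h import *
panelz();st()"
python3 -m creep '[[[2,0,0,0],[4,0,0,0],[5,0,0,0],[5,0,0,0],[0,0,0,0]]]'
python3 -m creep '[[[0,0,-25,0],[0,0,-25,0],[0,0,-25,0],[-28,0,0,0],[-28,0,0,0],[-28,0,0,0],[0,0,0,0]]]' 0.5
python3 - <<'E'
from h import *
st();panelz()
s=snapshot("top");P=cloud(s);q=loc(P);z=P[...,2]
s=snapshot("wrist");save("d",s);P=cloud(s);q=loc(P);z=P[...,2]
m=(z>.096)&(z<.116)&(abs(q[...,0])<20)&(q[...,1]>-32)&(q[...,1]<32)
if m.any(): print("rib",q[m].min(0),q[m].max(0),z[m].max(),m.sum())
E
```

```text
time: 9.65
tool_pos: [0.5529, -0.1186, 0.0953]
ee_rot: [-3.141, -0.003, 1.754]
wrist_force: [-1.0, 7.3, 1.2]
width: 0.0002
scene [(23, 87.0), (93, 84.6), (160, 77.0)]
top [(0, 0), (1, 87.0), (169, 78.0)]
wrist [(903, 88.6), (1221, 86.6), (0, 0)]
t 9.80 loc [ 0.1 69.4] z 95.3 yaw-90 -0.2 tilt [-180.    -0.2] F(mixer) [0.47 7.39] 0.49 w 0.4
time: 10.42
tool_pos: [0.5508, -0.1048, 0.096]
ee_rot: [3.141, 0.002, 1.753]
wrist_force: [-0.8, -0.3, 0.3]
width: 0.0004
time: 11.3
tool_pos: [0.5656, -0.189, 0.1703]
ee_rot: [-3.141, 0.001, 1.75]
wrist_force: [0.5, 0.7, -0.5]
width: 0.0473
t 11.30 loc [-0.5 -2.2] z 170.3 yaw-90 -0.5 tilt [-1.8e+02  1.0e-01] F(mixer) [0.59 0.64] -0.55 w 47.3
scene [(25, 87.1), (112, 84.7), (161, 77.0)]
top [(32, 87.0), (113, 85.8), (1, 75.9)]
wrist [(613, 88.7), (1202, 86.5), (1178, 78.9)]
rib [ -3.58533922 -26.95768601] [ 8.40893818 24.43174543] 0.11177919161533997 951
```

View pics/d.png

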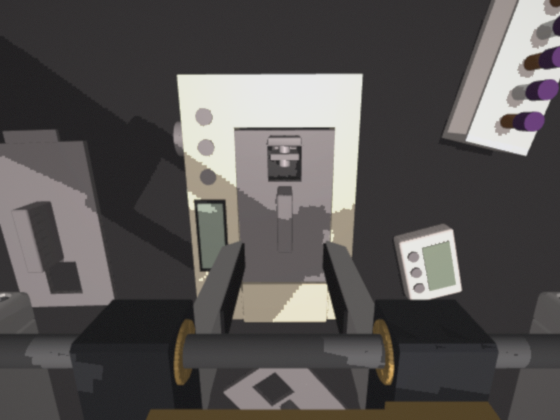

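Wrist view: the rib (cols 277–293, rows 187–250) is centred between the finger tips (245 and 323), with the tab behind the raised strip. I'll descend and pinch.

```bash

python3 -m creep '[[[1,0.8,20,-0.5],[0,0,20,0],[0,0,20,0],[0,0,15,0],[0,0,6,0],[0,0,0,0]]]'
python3 -c "
from h import *
st()"
python3 -m creep '[[[0,0,0,0],[0,0,0,0],[0,0,0,0],[0,0,0,0]]]' 0
python3 -c "
from h import *
st()"
```

```text
time: 12.3
tool_pos: [0.5661, -0.1855, 0.0894]
ee_rot: [-3.141, -0.0, 1.762]
wrist_force: [-0.3, -0.5, 0.7]
width: 0.0468
t 12.30 loc [0.6 1.2] z 89.4 yaw-90 0.2 tilt [-180.   -0.] F(mixer) [-0.41 -0.45] 0.71 w 46.8
time: 12.8
tool_pos: [0.5663, -0.1858, 0.0897]
ee_rot: [3.141, 0.0, 1.762]
wrist_force: [-0.0, -1.4, 0.4]
width: 0.0118
t 12.80 loc [0.7 0.9] z 89.7 yaw-90 0.2 tilt [180.   0.] F(mixer) [-0.28 -1.39] 0.37 w 11.8
```

```bash

python3 -m creep '[[[2,0,0,0],[2,0,0,0],[2,0,0,0],[2,0,0,0]]]'
python3 -m creep '[[[2,0,0,0],[2,0,0,0],[2,0,0,0],[2,0,0,0],[0.5,0,0,0],[0,0,0,0]]]'
python3 -c "
from h import *
st();panelz()"
```

```text
time: 13.3
tool_pos: [0.565, -0.1781, 0.0901]
ee_rot: [3.141, 0.001, 1.762]
wrist_force: [0.0, -3.8, 2.3]
width: 0.0118
time: 14.05
tool_pos: [0.563, -0.1693, 0.0894]
ee_rot: [-3.142, -0.0, 1.762]
wrist_force: [0.3, -2.7, 2.5]
width: 0.0119
t 14.05 loc [ 0.6 17.7] z 89.4 yaw-90 0.2 tilt [-180.   -0.] F(mixer) [-0.2  -2.72] 2.47 w 11.9
scene [(29, 85.0), (69, 82.8), (143, 75.4)]
top [(46, 86.3), (40, 83.7), (7, 76.0)]
wrist [(1112, 86.7), (2149, 84.5), (0, 0)]
```

```bash

python3 -m creep '[[[0,0,-3,0],[0,0,-3,0],[0,0,-4,0],[0,0,0,0]]]'
python3 -c "
from h import *
st()"
python3 -m creep '[[[0,0,-10,0],[0,0,-15,0],[0,0,-18,0],[0,0,-18,0],[0,0,-18,0],[0,0,-10,0],[0,0,0,0]]]'
python3 - <<'E'
from h import *
st()
s=snapshot("scene");cv2.imwrite("pics/e.png",cv2.resize(s["color"][120:330,150:500,::-1],(700,420)))
E
```

```text
time: 14.7
tool_pos: [0.5631, -0.1694, 0.0997]
ee_rot: [3.141, -0.0, 1.762]
wrist_force: [-0.2, -0.3, -0.8]
width: 0.0118
t 14.70 loc [ 0.7 17.6] z 99.7 yaw-90 0.2 tilt [180.  -0.] F(mixer) [-0.22 -0.24] -0.85 w 11.8
time: 15.58
tool_pos: [0.5635, -0.1697, 0.1897]
ee_rot: [3.14, 0.001, 1.762]
wrist_force: [0.7, -0.4, -0.9]
width: 0.0117
t 15.57 loc [ 1.  17.2] z 189.7 yaw-90 0.2 tilt [1.799e+02 1.000e-01] F(mixer) [ 0.64 -0.52] -0.90 w 11.7
```

View pics/e.png

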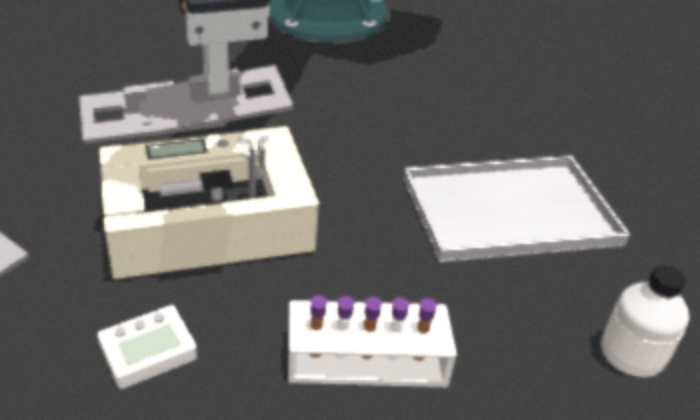

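Scene view: the cover is in the gripper, clear above the mixer, with the tab and opening bare below it. The tray at about (515,205) in this crop is free, so I'll carry the cover over.

```bash

python3 -m creep '[[[15,2,0,0],[30,3,0,0],[35,3.5,0,0],[35,3.5,0,0],[35,3.5,0,0],[35,3.5,0,0],[35,3.5,0,0],[35,3.5,0,0]]]'
python3 -m creep '[[[35,3.5,0,0],[30,3,0,0],[20,2,0,0],[8,1,0,0],[0,0,0,2.5],[0,0,0,2.1],[0,0,0,0]]]'
python3 - <<'E'
from h import *
st(1,np.array([.5325,.1745]),np.radians(6.34))
s=snapshot("wrist");save("f",s)
s=snapshot("top");P=cloud(s);z=P[...,2];q=loc(P,np.array([.5325,.1745]),np.radians(6.34))
m=(z>.1)&(abs(q[...,0])<50)&(abs(q[...,1])<100)
print(m.sum())
E
```

```text
time: 16.62
tool_pos: [0.539, 0.0878, 0.1875]
ee_rot: [-3.14, -0.001, 1.762]
wrist_force: [0.7, 0.4, -1.1]
width: 0.0118
time: 17.5
tool_pos: [0.5319, 0.1783, 0.1884]
ee_rot: [-3.141, 0.0, 1.681]
wrist_force: [-0.9, -0.6, -0.1]
width: 0.0118
t 17.50 loc [-0.2  3.9] z 188.4 yaw-90 -0.0 tilt [-180.    0.] F(mixer) [-0.95 -0.46] -0.14 w 11.8
7737
```

View pics/f.png

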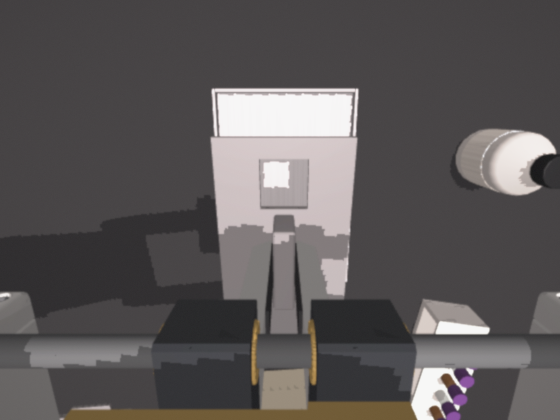

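Wrist view: the cover (cols 213–355, slot at (284,183)) is centred and square over the tray. Lowering.

```bash

python3 -m creep '[[[0,0,15,0],[0,0,30,0],[0,0,35,0],[0,0,35,0],[0,0,25,0],[0,0,12,0],[0,0,3,0],[0,0,0,0]]]'
python3 - <<'E'
from h import *
T=np.array([.5325,.1745]);a=np.radians(6.34)
st(1,T,a)
for n in ("wrist","scene"):
    s=snapshot(n);P=cloud(s);z=P[...,2];q=loc(P,T,a)-[0,4]
    for y0,y1 in ((60,68),(30,50),(-60,-30)):
        m=(abs(q[...,0])>18)&(abs(q[...,0])<36)&(q[...,1]>y0)&(q[...,1]<y1)&(z<.06); print(n,y0,m.sum(),np.median(z[m]) if m.any() else 0)
E
```

```text
time: 18.6
tool_pos: [0.5325, 0.179, 0.0342]
ee_rot: [3.14, -0.0, 1.682]
wrist_force: [-0.4, -1.0, -1.1]
width: 0.0119
t 18.60 loc [0.5 4.5] z 34.2 yaw-90 0.0 tilt [179.9  -0. ] F(mixer) [-0.54 -0.94] -1.13 w 11.9
wrist 60 945 0.033142546074707034
wrist 30 2042 0.03101594075210752
wrist -60 153 0.024423241931817507
scene 60 65 0.030601126468391714
scene 30 110 0.028981541169545988
scene -60 162 0.02156157985806611
```

```bash

python3 -m creep '[[[0,0,3,0],[0,0,3,0],[0,0,2,0],[0,0,2,0],[0,0,0,0]]]'
for i in 1 2 3; do python3 -m creep '[[[0,0,1,0],[0,0,1,0],[0,0,0,0]]]' | grep -E "tool_pos|force"; done
```

```text
time: 19.32
tool_pos: [0.5316, 0.1788, 0.0231]
ee_rot: [-3.141, 0.0, 1.682]
wrist_force: [0.0, -0.7, -1.4]
width: 0.0117
tool_pos: [0.532, 0.1789, 0.0217]
wrist_force: [-0.1, -0.5, 0.3]
tool_pos: [0.5321, 0.1795, 0.0201]
wrist_force: [-0.9, 2.2, 5.0]
tool_pos: [0.5322, 0.1792, 0.0176]
wrist_force: [-0.1, 3.1, 3.4]
```

Contact came at a tip height of about 21 mm and the cover is now rotating level. I'll continue down gently.

```bash

for i in 1 2; do python3 -m creep '[[[0,0,1,0],[0,0,0.5,0],[0,0,0,0]]]' | grep -E "tool_pos|force"; done
python3 - <<'E'
from h import *
T=np.array([.5325,.1745]);a=np.radians(6.34)
st(1,T,a)
for n in ("wrist","scene"):
    s=snapshot(n);P=cloud(s);z=P[...,2];q=loc(P,T,a)-[0,4]
    for y0,y1 in ((60,68),(30,50),(-60,-30)):
        m=(abs(q[...,0])>18)&(abs(q[...,0])<36)&(q[...,1]>y0)&(q[...,1]<y1)&(z<.06); print(n,y0,m.sum(),np.median(z[m]) if m.any() else 0)
E
```

```text
tool_pos: [0.532, 0.1788, 0.016]
wrist_force: [0.3, 4.1, 3.9]
tool_pos: [0.532, 0.1789, 0.0146]
wrist_force: [0.6, 3.4, 5.2]
t 21.20 loc [-0.   4.4] z 14.6 yaw-90 0.0 tilt [180.   0.] F(mixer) [1.01 3.31] 5.16 w 11.9
wrist 60 891 0.008006719680134422
wrist 30 2020 0.007978499230107964
wrist -60 116 0.007959384277687805
scene 60 32 0.006332774108131024
scene 30 53 0.0062479592251815305
scene -60 121 0.006239020585052934
```

The cover is flat on the floor (top at 8 mm all over). Releasing and retreating.

```bash

python3 -m creep '[[[0,0,0,0],[0,0,0,0],[0,0,0,0],[0,0,0,0]]]' 0.4
python3 -m creep '[[[0,0,-10,0],[0,0,-30,0],[0,0,-40,0],[0,0,-40,0],[0,0,-40,0],[0,0,0,0]]]'
python3 -m creep '[[[-40,0,0,0],[-50,0,0,0],[-50,0,0,0],[-50,0,0,0],[-50,0,0,0],[-20,0,0,0],[0,0,0,0],[0,0,0,0]]]'
python3 - <<'E'
from h import *
import pickle
T=np.array([.5325,.1745]);a=np.radians(6.34)
st(1,T,a)
t=snapshot("top");save("g",t);P=cloud(t);z=P[...,2];q=loc(P,T,a)
c=t["color"].astype(int); 
m=(z>.0055)&(z<.012)&(abs(q[...,0])<68)&(abs(q[...,1])<103); print("cover",cv2.minAreaRect(q[m].astype(np.float32)),np.median(z[m]))
m=(z>.0255)&(z<.045)&(abs(q[...,0])<68)&(abs(q[...,1])<103); print("rib",q[m].min(0),q[m].max(0),z[m].max())
t0,_=pickle.load(open("a.pkl","rb"));P0=cloud(t0)
for n,b in dict(bottle=(195,260,175,235),rack=(320,420,180,235),timer=(450,515,185,245)).items():
    sl=np.s_[int(b[2]*.7):int(b[3]*.7),int(b[0]*.7):int(b[1]*.7)]
    print(n,[(X[sl][X[sl][...,2]>.012].mean(0)*1000).round(1) for X in (P0,P)])
E
```

```text
time: 21.8
tool_pos: [0.5315, 0.1785, 0.014]
ee_rot: [-3.141, 0.0, 1.681]
wrist_force: [0.1, -0.4, -0.1]
width: 0.0376
time: 22.55
tool_pos: [0.5343, 0.1795, 0.18]
ee_rot: [3.132, -0.001, 1.682]
wrist_force: [-0.6, 0.4, -0.1]
width: 0.0372
time: 23.55
tool_pos: [0.5603, -0.0781, 0.1741]
ee_rot: [-3.141, -0.001, 1.683]
wrist_force: [1.1, 0.9, -0.7]
width: 0.038
t 23.55 loc [-2.000e-01 -2.541e+02] z 174.1 yaw-90 0.1 tilt [-1.8e+02 -1.0e-01] F(mixer) [1.23 0.73] -0.67 w 38.0
cover ((0.078704833984375, 2.8537521362304688), (134.97760009765625, 198.7630615234375), 0.0439995601773262) 0.007589394041817044
rib [ -7.298213   -23.17224893] [ 5.16889364 25.26719301] 0.037814862566833564
bottle [array([735.5, 223.3,  88.7]), array([736. , 223.9,  87. ])]
rack [array([747.3, -27. ,  60.3]), array([687.5, -43.5, 253.4])]
timer [array([ 736.5, -236. ,   38.4]), array([ 738.6, -236.8,   31.8])]
```

View pics/g.png

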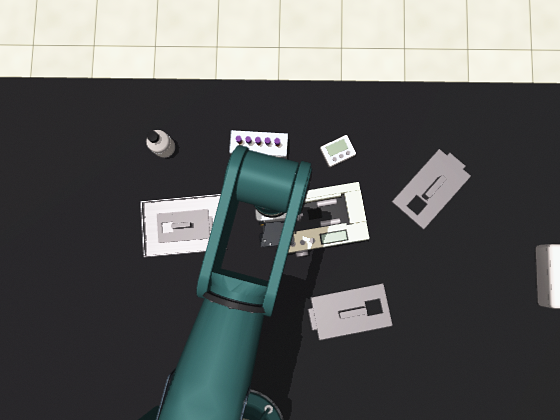

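Top view: the cover lies flat inside the tray around (183,226), rib up, and the bystanders are where they were. The arm is clear at 174 mm, so I'll hand in.

```bash
python3 -c "
from h import *
print(ticket.close_job())"
```

```text
the job is handed in; nothing more can be done
None
```

The battery cover is off the mixer and lying flat, right side up, in the steel tray. I handed the job in at about 23.6 s of the 64 s allowed.

- **Tab:** I felt for the pad and pressed it level, with readings peaking at 7.7 N. I held it for about a second after the strip sprang up to 89 mm, then let it go.
- **Removal:** I pinched the rib, slid the cover about 17 mm out from under the hood with at most about 4.5 N on the wrist, and lifted it 100 mm straight up.
- **Placing:** I lowered the cover until its low end touched, let it turn level (about 5 N), then opened the fingers and backed away.

**Last checks:**
- Before release, the cover's top read 8 mm at all three places measured along its length, in the wrist view. The scene camera read 6.3 mm, a constant offset that still shows it flat.
- After release, the rib was upright and centred in the tray in the top view. My fit of the cover's outline failed because it also caught points of the tray (135 x 199 mm).
- The bottle and timer agreed with their starting positions within about 2 mm in x and y.
- The arm partly hid the rack in the last top view, so its number was meaningless. By eye it looked unmoved, and the gripper never went near it.
- The robot was touching nothing when I handed in.

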